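# Double up two cups and hold a tealight over them with tongs

## Task

Make a double-walled tealight holder: set either one of the two white tapered cups upright inside the other, so that they stand nested on the worktop, and let go of them. Then take the tongs, close them on the tealight (do not touch the tealight with the gripper's own fingers), lift it and hold it level over the middle of the nested cups, a few centimetres clear above the rim. Finish while still holding it there with the tongs; do not put it down, and leave the other things on the worktop alone.

Things in the scene. Friction and masses are not known exactly. Their poses are not given: they have to be found in the camera images.
- cup_a: one of two identical white tapered cups, 140 g: 58 high, outer diameter 60 at rim, 40 at foot, wall 2, base 20 thick. Origin: centre of underside, z up. Nested, its foot rests on the inner floor, 20 above the lower cup's underside (1.5 play all round), stack 78 high. Grip across the rim from above, fingertips at most 15 below it (the lower rim ends up 20 below).
- cup_b: one of two identical white tapered cups, 140 g: 58 high, outer diameter 60 at rim, 40 at foot, wall 2, base 20 thick. Origin: centre of underside, z up. Nested, its foot rests on the inner floor, 20 above the lower cup's underside (1.5 play all round), stack 78 high. Grip across the rim from above, fingertips at most 15 below it (the lower rim ends up 20 below).
- tongs: sprung steel U-shaped tongs lying flat, 180 long, 17 high, 90 g, with black grip sleeves 44 long. Origin at the underside, between the blades at mid-sleeve; x points to the tips, y to the left blade, z up. Hinge 70 behind the origin, tip middle 88 ahead. Width over the sleeves 52 open (at rest), 38 with the tips on a 39 item, 28 shut. Centre of mass within the sleeves' length.
- tongs_tips (a point): point midway between the two tips of the tongs, 88 ahead of their origin, 8 above the underside. The tips are 30 long, 16 high, slightly cupped (shallow V, hollow towards the item). Gap between them 71 open, 39 with 38 over the sleeves; the gap changes 2.26 times as much as the width over the sleeves.
- tongs_left: the left (+y) blade of the sprung tongs (part of tongs); origin on the hinge axis at the underside; it swings with the tongs. A spring pushes the blades apart: squeezing at the sleeves takes 4 N to begin, 9 N at 38 width, so half-squeezed tongs (44 to 46) can be carried.
- tongs_right: the right (-y) blade of the sprung tongs (part of tongs); origin on the hinge axis at the underside; it swings with the tongs. Both blades always swing alike, up to 0.175 rad each. A grip of 40 N on the sleeves presses some 14 N on the item.
- tealight: a tealight candle in a round metal cup, 39 diameter, body 15 high (19 with the wick), 20 g, standing on the worktop; the only tealight here. Origin at the centre of the underside, z up. (Wall cabinets hang over the back of the worktop, from about x = 0.63 on and 0.5 m up: swing the wrist well in front of them.)
- stopper: bystander: wooden bottle stopper, 33 diameter, 52 high, standing; origin at the centre of the underside. Not to be moved.
- ramekin: bystander: white fluted ramekin, 70 diameter, 40 high; origin at the centre of the underside. Not to be moved.
- caddy: bystander: round tea caddy, 62 diameter, 80 high; origin at the centre of the underside. Not to be moved.
Not all that is in view belongs to the job. What is shaped like the cup_a but yellow is not meant. What is shaped like the tealight but green is not meant.

How it is judged:
On the way, in this order (a step that is already met when the one before it is completed fails the run):
1. one cup stands nested upright in the other, both let go (((horizontal distance between cup_a and cup_b below 0.005 m and z of cup_a in the frame of cup_b between 0.016 and 0.025 m and angle between cup_a's own z axis and vertical below 0.1 rad and angle between cup_b's own z axis and vertical below 0.06 rad and height (world z) of cup_b between -0.004 and 0.004 m and contact force between each of cup_a, cup_b and the arm below 0.2 N and linear speed of cup_a below 0.02 m/s and contact force between the fingers and cup_a below 0.2 N and contact force between the fingers and cup_b below 0.2 N) or (horizontal distance between cup_b and cup_a below 0.005 m and z of cup_b in the frame of cup_a between 0.016 and 0.025 m and angle between cup_b's own z axis and vertical below 0.1 rad and angle between cup_a's own z axis and vertical below 0.06 rad and height (world z) of cup_a between -0.004 and 0.004 m and contact force between each of cup_b, cup_a and the arm below 0.2 N and linear speed of cup_b below 0.02 m/s and contact force between the fingers and cup_b below 0.2 N and contact force between the fingers and cup_a below 0.2 N))), for 0.2 s.
2. the tealight is lifted at least 30 mm, gripped between the two blades of the tongs (contact force between each of tongs_left, tongs_right and tealight above 0.5 N and contact force between the fingers and tongs_left above 0.5 N and contact force between the fingers and tongs_right above 0.5 N and x of tealight in the frame of tongs between 0.068 and 0.112 m and y of tealight in the frame of tongs between -0.012 and 0.012 m and contact force between tealight and the fingers below 0.1 N and contact force between each of tealight, tongs and cup_a below 0.1 N and contact force between each of tealight, tongs and cup_b below 0.1 N and height (world z) of tealight above 0.03 m), for 0.2 s.
At the end, for the whole second after the job is handed in: Cups nested upright and untouched (axes within 5 mm, feet 16-25 mm apart, tilt < 0.1 rad); both blades grip the tealight at their tips (22 mm along, 12 across); tealight still, tilt < 0.25 rad, within 20 mm of the cups' axis, 10-122 mm above the upper rim, touching no finger or cup (contact force between each of tongs_left, tongs_right and tealight above 0.5 N and contact force between the fingers and tongs_left above 0.5 N and contact force between the fingers and tongs_right above 0.5 N and x of tealight in the frame of tongs between 0.068 and 0.112 m and y of tealight in the frame of tongs between -0.012 and 0.012 m and contact force between tealight and the fingers below 0.1 N and contact force between each of tealight, tongs and cup_a below 0.1 N and contact force between each of tealight, tongs and cup_b below 0.1 N and angle between tealight's own z axis and vertical below 0.25 rad and linear speed of tealight below 0.03 m/s and ((horizontal distance between cup_a and cup_b below 0.005 m and z of cup_a in the frame of cup_b between 0.016 and 0.025 m and angle between cup_a's own z axis and vertical below 0.1 rad and angle between cup_b's own z axis and vertical below 0.06 rad and height (world z) of cup_b between -0.004 and 0.004 m and contact force between each of cup_a, cup_b and the arm below 0.2 N and linear speed of cup_a below 0.02 m/s and contact force between the fingers and cup_a below 0.2 N and contact force between the fingers and cup_b below 0.2 N and horizontal distance between tealight and cup_a below 0.02 m and z of tealight in the frame of cup_a between 0.068 and 0.18 m) or (horizontal distance between cup_b and cup_a below 0.005 m and z of cup_b in the frame of cup_a between 0.016 and 0.025 m and angle between cup_b's own z axis and vertical below 0.1 rad and angle between cup_a's own z axis and vertical below 0.06 rad and height (world z) of cup_a between -0.004 and 0.004 m and contact force between each of cup_b, cup_a and the arm below 0.2 N and linear speed of cup_b below 0.02 m/s and contact force between the fingers and cup_b below 0.2 N and contact force between the fingers and cup_a below 0.2 N and horizontal distance between tealight and cup_b below 0.02 m and z of tealight in the frame of cup_b between 0.068 and 0.18 m))); the arm keeps its last pose, push and grip.
It fails at once if the gripper's fingers touch the tealight (contact force between the fingers and tealight above 0.5 N).
It fails at once if the stopper is moved more than 15 mm or tipped (distance of stopper from where it was at the start of the episode above 0.015 m or angle between stopper's own z axis and vertical above 0.3 rad).
It fails at once if the ramekin is moved more than 15 mm or tipped (distance of ramekin from where it was at the start of the episode above 0.015 m or angle between ramekin's own z axis and vertical above 0.3 rad).
It fails at once if the caddy is moved more than 15 mm or tipped (distance of caddy from where it was at the start of the episode above 0.015 m or angle between caddy's own z axis and vertical above 0.3 rad).
It also fails if it takes over 64 s, if anything falls off the work surface, if the arm or the gripper's body presses on something with over 40 N, if the wrist force passes 120 N, or if a joint passes its speed limit or range.

## Robot

A 6-joint arm with a two-finger parallel gripper is mounted at the origin on a cart in front of the work surface, level with it; the furniture and walls round the work are solid. World frame = base frame: x ahead of the robot, y to its left, z up, the work surface at z = 0. Lengths are in m, angles in rad, forces in N, time in s.
With the tool pointing down it reaches from about 0.325 to 0.85 m from the base axis. Payload 4.4 kg.
Tool frame: the origin (TCP) lies midway between the tips of the shut fingers; the grasp point (between the pads) lies behind it (r.grip_point_offset is the z of the grasp point in the tool frame, in m); z points along the fingers, y is the line along which they close (so a half turn about z gives the same grasp; the last joint's range is limited). The gripper opens to 94 mm and grips with 3 to 60 N. Pads are 16 mm wide; open, the fingers measure 119 mm over their backs; the gripper's body (75 mm by 177 mm) begins 78 mm behind the grasp point.
Start: joints at [0.981, 0.207, 1.542, -0, 1.393, -0.15], TCP at [0.245, 0.52, 0.205] pointing down, gripper open.
Joint ranges: [-2.73, 2.73], [-0.86, 2.22], [0.23, 2.46], [-1.11, 4.25], [0.08, 2.63], [-2.82, 2.82]. Speed limits (rad/s): [2.79, 2.79, 3.14, 3.14, 3.14, 3.14].

## Interface

Orientations are given as a rotation vector (axis times angle).
In Python, from bench import r gives the robot as it stands. The module is installed in compiled form; this text tells all that it offers.
- The arm moves only by the tool send_rows, never from a script. Its argument "rows" is a list of rows, each a list of 3 entries, a list of its own where there are three numbers: the opening, from 0 (shut) to 1 (fully open), then the shift along the tool's x, y, z in m, then the turn about the tool's z in degrees. In form: [[grip, [tx, ty, tz], twist], ...]. A call has 1 to 20 rows; each row is the pose to reach, as a shift and turn from the pose commanded when the call began, along the tool's axes at that moment; what a row does not reach only later rows make up. A row lasts 1/10 s, in which the tool goes at most 50 mm and 8.59 degrees, less where a joint would pass 70% of its speed; a pose out of reach is approached as far as the arm can. A call with a gripper value outside its range is refused whole. The fingers move at their own pace and stop on an object; the grip force is fixed at half the most. Time passes only in rows, so rows that repeat a pose let the fingers close. It gives the time, the measured TCP pose, the force, the opening and the grip force at its end, in the units of the state.
- r.read_state(): the state, without advancing time (a new reading comes with each control period).
- r.camera(name): name is "scene" or "top"; returns a dict with "color" (420x560x3 uint8, red, green, blue), "fovy" (degrees; the focal length in pixels is half the picture's height over the tangent of half this angle, whatever the lens; pixels are square), "cx", "cy" (the principal point, pixels), "rvec" (rotation vector, rad) and "tvec" (3), from world to camera coordinates, as OpenCV has them. Camera axes: x right, y down, z forward; pixel columns grow to the right and rows downward; lengths in m; the calibration is good to about 2 mm. A picture is of the moment at which its call begins. There is no depth.
- r.job_done(): hands the job in; it is judged then, once.
The state is a dict: "clock": time; "joint_positions": joint angles; "dq": joint speeds; "tau": joint torques, N m; "eef_pos": TCP position; "tool_rot": TCP orientation; "wrist_force": force on the tool from outside, world axes, zero at the start; "ft_torque": the same for the moment, N m; "gripper_width": opening from 0.0 (shut) to 1.0 (fully open); "grasp_force": force on a finger pad.
Only numpy, scipy, OpenCV 4.12 (cv2) and the standard library are available. Lean on these libraries where they do the work, as an engineer would, in place of code of your own. Each camera call takes 0.05 s, during which the arm holds its last target. There are 200 camera calls.

## Working session

There is one attempt and no reset: what is moved stays moved. The work goes in short steps, Python scripts to look and compute and a tool call to move; the robot and the scene stay as the last step left them, time stands still between calls to the robot, and variables do not carry over. Pictures are saved under pics/ and viewed, at most 10 in all, crops included, and the job is handed in when it is done.

Besides the shell and the picture viewer there is one more tool, called after "Call:" in YAML: its name, and indented under it one key for each argument. send_rows: Moves the arm, as the interface text tells. Its arguments: {"type":"object","properties":{"rows":{"type":"array"}},"required":["rows"]}

```bash
mkdir -p pics; cat > h.py <<'E'
import numpy as np, cv2
from bench import r
def cam(n):
    c=r.camera(n); h,w=c["color"].shape[:2]
    f=h/2/np.tan(np.radians(c["fovy"])/2)
    K=np.array([[f,0,c["cx"]],[0,f,c["cy"]],[0,0,1]]); R=cv2.Rodrigues(np.array(c["rvec"],float))[0]; t=np.array(c["tvec"],float).ravel()
    return c["color"],K,R,t
def ray(C,u,v,z):
    _,K,R,t=C; d=R.T@np.linalg.solve(K,[u,v,1]); o=-R.T@t
    return o+d*(z-o[2])/d[2]
def proj(C,p):
    _,K,R,t=C; q=K@(R@np.array(p)+t); return q[:2]/q[2]
def save(C,n): cv2.imwrite(f"pics/{n}.png",C[0][:,:,::-1])
E
python3 - <<'E'
from h import *
for n in("scene","top"):
    C=cam(n); save(C,n+"0"); print(n,-C[2].T@C[3],C[1][0,0])
print(r.read_state(),r.grip_point_offset)
E
```

```text
scene [ 0.05195394 -0.47455312  0.8871452 ] 439.12114654246267
top [0.36671099 0.05714336 1.0705634 ] 395.804058537958
{'clock': 0.1, 'joint_positions': array([ 9.80534063e-01,  2.07348653e-01,  1.54280083e+00, -1.15580636e-05,
        1.39351836e+00, -1.50494157e-01]), 'dq': array([-0.00011554, -0.00107044, -0.00524634,  0.00050598, -0.00028733,
        0.00011125]), 'tau': array([-2.27969554e-04, -3.71863246e+01, -2.82295471e+01,  6.99604070e-02,
        3.11080681e-02, -2.25597921e-05]), 'eef_pos': array([0.2443914 , 0.51966609, 0.20440393]), 'tool_rot': array([-6.85068109e-01, -3.06522827e+00,  3.04440776e-03]), 'wrist_force': array([ 0.15530682, -0.06080582,  0.41618782]), 'ft_torque': array([-0.07385351,  0.03046388,  0.01134348]), 'grasp_force': 0.0, 'gripper_width': 0.9993879571993738} -0.0188
```

View pics/scene0.png

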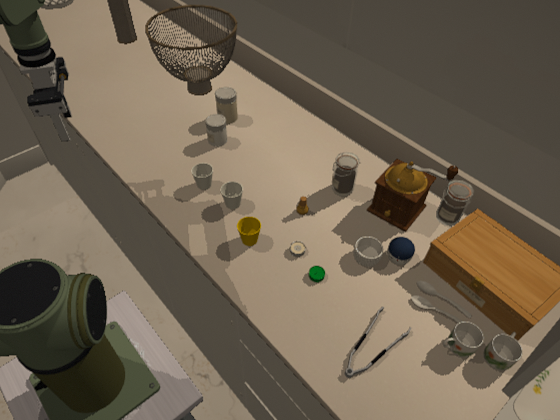

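View pics/top0.png

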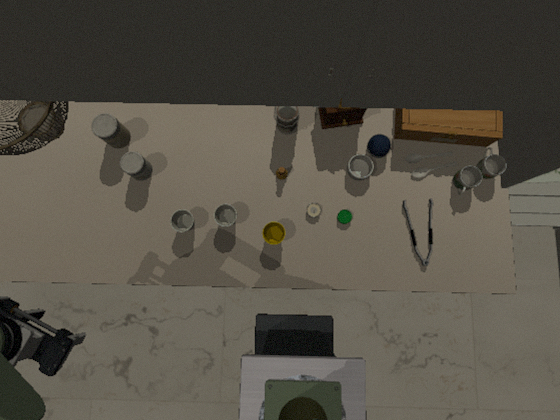

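The cups are in the top view at about (182,220) and (226,215), and the tealight is at (314,210). The tongs have their hinge at (425,263) and tips near (405,203) and (431,201).

```bash
python3 - <<'E'
from h import *
T=cam("top"); S=cam("scene")
for n,p in dict(cA=(182,220),cB=(226,215),teal=(314,210),hinge=(425,263),tl=(405,203),tr=(431,201),stop=(281,173),yel=(274,233),green=(345,216)).items(): print(n,ray(T,*p,0.01).round(3))
g=lambda I,x0,y0,w,h,k:cv2.resize(I[y0:y0+h,x0:x0+w],(w*k,h*k),interpolation=cv2.INTER_CUBIC)
a=np.hstack([g(T[0],165,185,100,60,4),g(T[0],300,190,60,60,4)[:240,:160]])
b=np.hstack([g(T[0],390,190,60,80,4),g(S[0],340,300,80,80,4)])
b=np.pad(b,((0,0),(0,0),(0,0)))
m=np.zeros((560,560,3),np.uint8); m[:240,:560]=a; m[240:560,:560]=b
m=cv2.convertScaleAbs(m,alpha=1.5)
cv2.imwrite("pics/m1.png",m[:,:,::-1])
E
```

```text
cA [0.497 0.332 0.01 ]
cB [0.513 0.214 0.01 ]
teal [ 0.532 -0.024  0.01 ]
hinge [ 0.397 -0.319  0.01 ]
tl [ 0.557 -0.271  0.01 ]
tr [ 0.564 -0.342  0.01 ]
stop [0.633 0.068 0.01 ]
yel [0.467 0.083 0.01 ]
green [ 0.518 -0.108  0.01 ]
```

View pics/m1.png

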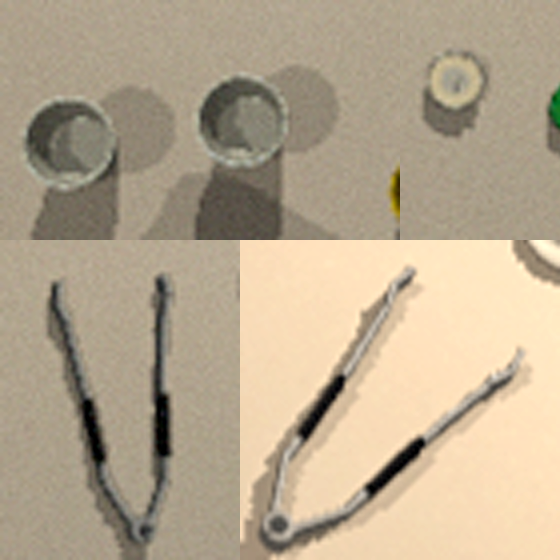

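The crop shows the rim circles at about (182.2,220.5) and (225.2,215) in the top view. The tealight is at (314,210), and the two black sleeves of the tongs are clearly visible. Next I refine these positions and express them in tool axes.

```bash
cat >> h.py <<'E'
def circ(C,u,v,z,rmm,k=6,w=24,tol=.12):
    x0,y0=int(u)-w,int(v)-w
    g=cv2.cvtColor(C[0],cv2.COLOR_RGB2GRAY)[y0:y0+2*w,x0:x0+2*w]
    g=cv2.GaussianBlur(cv2.resize(g,None,fx=k,fy=k,interpolation=cv2.INTER_CUBIC),(0,0),3)
    p=ray(C,u,v,z); rp=np.linalg.norm(proj(C,p+[rmm/1000,0,0])-proj(C,p))*k
    c=cv2.HoughCircles(g,cv2.HOUGH_GRADIENT_ALT,1.5,400,param1=60,param2=.3,minRadius=int(rp*(1-tol)),maxRadius=int(rp*(1+tol)))
    if c is None: return None
    cu,cv_,rr=c[0,0]; u2,v2=x0+(cu+.5)/k-.5,y0+(cv_+.5)/k-.5
    return (u2,v2,rr/rp),ray(C,u2,v2,z)
def delta(goal,yaw=None):
    "tool shift (x,y,z) to put grasp point at goal; twist to bring closing axis to yaw deg"
    s=r.read_state(); R=cv2.Rodrigues(np.array(s["tool_rot"]))[0]; p=np.array(s["eef_pos"])
    gp=p+R[:,2]*r.grip_point_offset
    a=np.degrees(np.arctan2(R[1,1],R[0,1]))
    print("gp",gp.round(4),"closing",a.round(1),"shift",(R.T@(np.array(goal)-gp)).round(4),"twist",None if yaw is None else round((a-yaw+180)%360-180,1))
def sleeves(C,box,z):
    x0,y0,x1,y1=box; I=C[0][y0:y1,x0:x1].max(2)
    n,l,st,ce=cv2.connectedComponentsWithStats((I<38).astype(np.uint8))
    return [(st[i,4],(ce[i]+[x0,y0]).round(1),ray(C,*(ce[i]+[x0,y0]),z).round(4)) for i in range(1,n) if st[i,4]>12]
E
python3 - <<'E'
from h import *
T=cam("top");S=cam("scene")
for n,p,z,rm in(("cA",(182,220),.058,30),("cB",(225,215),.058,30),("teal",(314,210),.015,19.5)):
    c=circ(T,*p,z,rm); print(n,c)
    if c: print(" scene px",proj(S,c[1]), proj(S,c[1]*[1,1,0]))
print(*sleeves(T,(390,190,450,270),.012),sep="\n"); print("s");print(*sleeves(S,(340,300,420,380),.012),sep="\n")
print("hinge",ray(T,390+143/4-.4,190+290/4-.4,.012),ray(S,340+38/4-.4,300+285/4-.4,.012))
for C,a in((T,[(390+56/4,190+46/4),(390+162/4,190+42/4)]),(S,[(340+168/4,300+30/4),(340+277/4,300+118/4)])): print("tips",[ray(C,u-.4,v-.4,.012).round(4) for u,v in a])
delta([.497,.332,.2],0)
E
```

```text
cA ((np.float32(181.58333), np.float32(221.08333), np.float64(0.9504657513694034)), array([0.48806083, 0.32049527, 0.058     ]))
 scene px [200.71734269 170.05438992] [203.03788793 185.03646743]
cB ((np.float32(224.83333), np.float32(215.08333), np.float64(0.9451789291474121)), array([0.5061991 , 0.20973366, 0.058     ]))
 scene px [230.42796868 188.98952706] [231.75586462 203.86238042]
teal ((np.float32(314.33334), np.float32(209.58333), np.float64(1.0214955869680418)), array([ 0.5325889 , -0.02455036,  0.015     ]))
 scene px [297.31508347 247.80705679] [297.0010911  251.41010484]
(np.int32(68), array([429.7, 230.4]), array([ 0.4836, -0.3339,  0.012 ]))
(np.int32(49), array([412.6, 237.4]), array([ 0.4638, -0.2877,  0.012 ]))
s
(np.int32(43), array([360. , 341.5]), array([ 0.4668, -0.2907,  0.012 ]))
(np.int32(49), array([378.2, 356.4]), array([ 0.4709, -0.3374,  0.012 ]))
hinge [ 0.39943852 -0.31891403  0.012     ] [ 0.40242146 -0.31887747  0.012     ]
tips [array([ 0.5619, -0.2666,  0.012 ]), array([ 0.5662, -0.3385,  0.012 ])]
tips [array([ 0.5654, -0.2672,  0.012 ]), array([ 0.5688, -0.3404,  0.012 ])]
gp [0.2446 0.52   0.2238] closing 64.8 shift [-0.3084 -0.0627  0.0238] twist 64.8
```

```bash
python3 - <<'E'
from h import *
T=cam("top");S=cam("scene")
P=[((.4881,.3205),.058,.03),((.5062,.2097),.058,.03),((.5326,-.0246),.015,.0195)]
out=[]
for C in(S,T):
    row=[]
    k=6; I=cv2.resize(C[0],None,fx=k,fy=k,interpolation=cv2.INTER_CUBIC)
    for (xy,z,rd) in P:
        t=np.linspace(0,6.28,60)
        q=np.array([proj(C,(xy[0]+rd*np.cos(a),xy[1]+rd*np.sin(a),z)) for a in t])
        cv2.polylines(I,[np.int32((q+.5)*k)],True,(255,0,0),1)
        c=np.int32(proj(C,(*xy,z))*k); row.append(I[c[1]-120:c[1]+120,c[0]-120:c[0]+120].copy())
    out.append(np.hstack(row))
cv2.imwrite("pics/ov.png",np.vstack(out)[:,:,::-1])
E
```

```text
(no output)
```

View pics/ov.png

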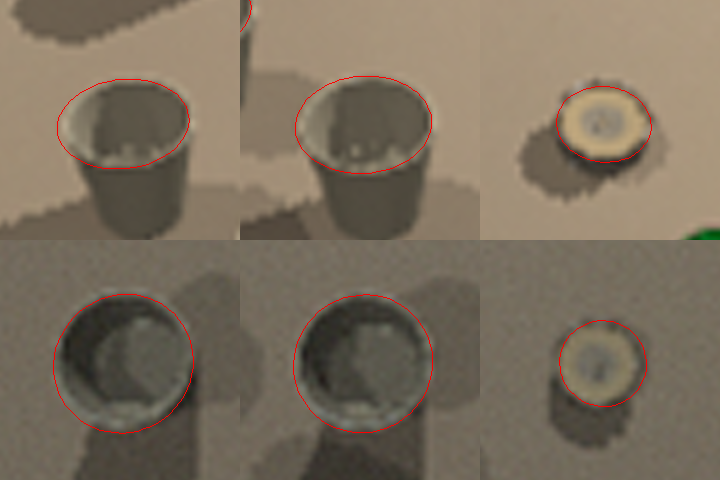

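Both views agree with the measured circles. I will pick cup A at (0.488, 0.320) and nest it in cup B at (0.506, 0.2097), closing along world x.

Call:
send_rows:
  rows:
    - [1,[-0.03,-0.008,0.008],7]
    - [1,[-0.06,-0.015,0.016],14]
    - [1,[-0.09,-0.023,0.024],21]
    - [1,[-0.12,-0.03,0.032],28]
    - [1,[-0.15,-0.038,0.04],35]
    - [1,[-0.18,-0.046,0.048],42]
    - [1,[-0.21,-0.053,0.056],49]
    - [1,[-0.24,-0.061,0.064],56]
    - [1,[-0.27,-0.068,0.072],62]
    - [1,[-0.295,-0.075,0.08],64.8]
    - [1,[-0.3055,-0.0773,0.085],64.8]
    - [1,[-0.3055,-0.0773,0.085],64.8]
    - [1,[-0.3055,-0.0773,0.085],64.8]

```text
clock: 1.7
eef_pos: [0.4877, 0.3208, 0.1204]
tool_rot: [-2.22, -2.222, 0.001]
wrist_force: [-0.4, 0.3, 0.1]
gripper_width: 1.002
grasp_force: 0.0
```

```bash
python3 -c "
from h import *
delta([.488,.320,.045+.0188],0)"
```

```text
gp [0.4877 0.3208 0.1392] closing 0.1 shift [-0.0008  0.0003  0.0754] twist 0.1
```

Call:
send_rows:
  rows:
    - [1,[-0.001,0,0.02],0]
    - [1,[-0.001,0,0.045],0]
    - [1,[-0.001,0,0.065],0]
    - [1,[-0.001,0,0.0754],0]
    - [1,[-0.001,0,0.0754],0]
    - [0.5,[-0.001,0,0.0754],0]
    - [0.4,[-0.001,0,0.0754],0]
    - [0.4,[-0.001,0,0.0754],0]
    - [0.4,[-0.001,0,0.0754],0]
    - [0.4,[-0.001,0,0.0754],0]
    - [0.4,[-0.001,0,0.0754],0]
    - [0.4,[-0.001,0,0.0754],0]

```text
clock: 2.9
eef_pos: [0.4891, 0.3194, 0.0457]
tool_rot: [2.221, 2.221, 0.002]
wrist_force: [0.9, 0.9, 2.1]
gripper_width: 0.607
grasp_force: 30.0
```

Call:
send_rows:
  rows:
    - [0.3,[0,0,-0.01],0]
    - [0.3,[0,0,-0.03],0]
    - [0.3,[0,0,-0.06],0]
    - [0.3,[0,0,-0.085],0]
    - [0.3,[0,0,-0.09],0]
    - [0.3,[0,0,-0.09],0]
    - [0.3,[0,0,-0.09],0]

```text
clock: 3.6
eef_pos: [0.487, 0.3187, 0.1334]
tool_rot: [-2.221, -2.221, 0.005]
wrist_force: [-0.1, 0.1, -2.4]
gripper_width: 0.61
grasp_force: 30.0
```

```bash
python3 - <<'E'
from h import *
delta([.5062,.2097,.13],0)
T=cam("top");S=cam("scene")
k=4;out=[]
z=.148
for C in(S,T):
    c=proj(C,(.489,.3195,.13)).astype(int); I=C[0][max(c[1]-65,0):c[1]+65,max(c[0]-65,0):c[0]+65]
    out.append(cv2.resize(I,(390,390),interpolation=cv2.INTER_CUBIC)); print(c)
cv2.imwrite("pics/l1.png",cv2.convertScaleAbs(np.hstack(out),alpha=1.4)[:,:,::-1])
E
```

```text
gp [0.4871 0.3187 0.1522] closing 0.0 shift [-0.109   0.0192  0.0223] twist 0.0
[198 149]
[174 216]
```

View pics/l1.png

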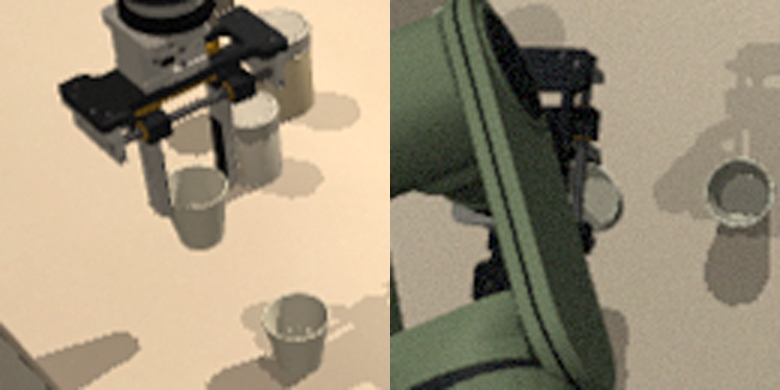

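The cup hangs upright in the fingers and the other cup is undisturbed. I move over cup B and lower partway.

Call:
send_rows:
  rows:
    - [0.3,[-0.02,0.004,0],0]
    - [0.3,[-0.045,0.008,0],0]
    - [0.3,[-0.07,0.013,0],0]
    - [0.3,[-0.095,0.017,0],0]
    - [0.3,[-0.11,0.0192,0],0]
    - [0.3,[-0.11,0.0192,0],0]
    - [0.3,[-0.11,0.0192,0],0]
    - [0.3,[-0.11,0.0192,0.01],0]
    - [0.3,[-0.11,0.0192,0.02],0]
    - [0.3,[-0.11,0.0192,0.03],0]
    - [0.3,[-0.11,0.0192,0.04],0]
    - [0.3,[-0.11,0.0192,0.045],0]
    - [0.3,[-0.11,0.0192,0.045],0]

```text
clock: 5.0
eef_pos: [0.5065, 0.2091, 0.0886]
tool_rot: [-2.22, -2.221, 0.004]
wrist_force: [-0.8, -0.1, -0.9]
gripper_width: 0.604
grasp_force: 30.0
```

```bash
python3 - <<'E'
from h import *
delta([.5062,.2089,.0657+.0188],0)
E
```

```text
gp [0.5065 0.2092 0.1074] closing 0.0 shift [-0.0002 -0.0002  0.0229] twist 0.0
```

Call:
send_rows:
  rows:
    - [0.3,[0,0,0.005],0]
    - [0.3,[0,0,0.01],0]
    - [0.3,[0,0,0.014],0]
    - [0.3,[0,0,0.017],0]
    - [0.3,[0,0,0.02],0]
    - [0.3,[0,0,0.02],0]
    - [0.3,[0,0,0.02],0]

```text
clock: 5.7
eef_pos: [0.5076, 0.2092, 0.07]
tool_rot: [2.221, 2.221, -0.0]
wrist_force: [0.8, -0.2, -1.2]
gripper_width: 0.609
grasp_force: 30.0
```

Call:
send_rows:
  rows:
    - [0.3,[0,0,0.001],0]
    - [0.3,[0,0,0.002],0]
    - [0.3,[0,0,0.003],0]
    - [0.3,[0,0,0.0035],0]
    - [0.3,[0,0,0.0035],0]

```text
clock: 6.2
eef_pos: [0.5074, 0.2092, 0.0664]
tool_rot: [-2.221, -2.221, 0.0]
wrist_force: [-0.4, -0.5, -1.2]
gripper_width: 0.607
grasp_force: 30.0
```

Call:
send_rows:
  rows:
    - [0.3,[0,0,0.001],0]
    - [0.3,[0,0,0.0015],0]
    - [0.3,[0,0,0.0015],0]
    - [0.3,[0,0,0.0015],0]

```text
clock: 6.6
eef_pos: [0.5075, 0.2092, 0.0657]
tool_rot: [2.221, 2.222, -0.0]
wrist_force: [-3.2, -2.1, 5.5]
gripper_width: 0.603
grasp_force: 30.0
```

It has bottomed out at the expected height, with a light contact force. I release it and go up.

Call:
send_rows:
  rows:
    - [0.65,[0,0,0],0]
    - [0.75,[0,0,0],0]
    - [0.9,[0,0,0],0]
    - [0.95,[0,0,0],0]
    - [0.95,[0,0,0],0]
    - [0.95,[0,0,0],0]
    - [0.95,[0,0,-0.015],0]
    - [0.95,[0,0,-0.04],0]
    - [0.95,[0,0,-0.08],0]
    - [0.95,[0,0,-0.11],0]
    - [0.95,[0,0,-0.12],0]
    - [0.95,[0,0,-0.12],0]

```text
clock: 7.8
eef_pos: [0.5091, 0.2097, 0.1876]
tool_rot: [2.219, 2.22, 0.007]
wrist_force: [0.8, -0.8, -0.0]
gripper_width: 0.95
grasp_force: 0.0
```

```bash
python3 - <<'E'
from h import *
S=cam("scene")
delta([.4705,-.3122,.2],-84.5)
k=6; I=cv2.resize(S[0],None,fx=k,fy=k,interpolation=cv2.INTER_CUBIC)
for z in(.058,.078):
    q=np.array([proj(S,(.5065+.03*np.cos(a),.2095+.03*np.sin(a),z)) for a in np.linspace(0,6.28,60)])
    cv2.polylines(I,[np.int32((q+.5)*k)],True,(255,0,0),1)
c=np.int32(proj(S,(.5065,.2095,.06))*k)
cv2.imwrite("pics/n1.png",cv2.convertScaleAbs(I[c[1]-200:c[1]+200,c[0]-200:c[0]+200],alpha=1.3)[:,:,::-1])
E
```

```text
gp [0.5076 0.2093 0.2042] closing 0.0 shift [-0.5215 -0.0371  0.004 ] twist 84.5
```

View pics/n1.png

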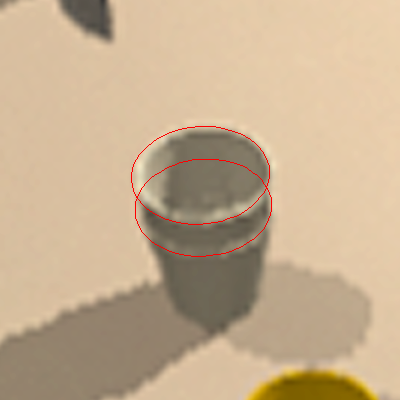

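The cups are nested: the rims match the circles drawn at z = 58 and 78 mm. Next the tongs, moving above them first.

Call:
send_rows:
  rows:
    - [0.95,[-0.03,-0.002,0],6]
    - [0.95,[-0.065,-0.004,0],12]
    - [0.95,[-0.1,-0.007,0],18]
    - [0.95,[-0.14,-0.01,0],24]
    - [0.95,[-0.18,-0.013,0],30]
    - [0.95,[-0.22,-0.015,0],36]
    - [0.95,[-0.26,-0.018,0],42]
    - [0.95,[-0.3,-0.021,0],48]
    - [0.95,[-0.34,-0.024,0],54]
    - [0.95,[-0.38,-0.027,0],60]
    - [0.95,[-0.42,-0.03,0.02],66]
    - [0.95,[-0.46,-0.033,0.04],72]
    - [0.95,[-0.495,-0.035,0.06],78]
    - [0.95,[-0.515,-0.037,0.08],83]
    - [0.95,[-0.5215,-0.0371,0.09],84.5]
    - [0.95,[-0.5215,-0.0371,0.09],84.5]
    - [0.95,[-0.5215,-0.0371,0.09],84.5]
    - [0.95,[-0.5215,-0.0371,0.09],84.5]

```text
clock: 9.65
eef_pos: [0.4712, -0.3113, 0.0959]
tool_rot: [3.137, 0.154, 0.001]
wrist_force: [0.6, 0.6, 0.4]
gripper_width: 0.948
grasp_force: 0.0
```

```bash
python3 -c "
from h import *
delta([.4705,-.3122,.003+.0188],-84.5)"
```

```text
gp [ 0.4712 -0.3113  0.1147] closing -84.4 shift [-0.0008  0.0008  0.0929] twist 0.1
```

Call:
send_rows:
  rows:
    - [0.95,[-0.001,0.001,0.02],0]
    - [0.95,[-0.001,0.001,0.045],0]
    - [0.95,[-0.001,0.001,0.065],0]
    - [0.95,[-0.001,0.001,0.08],0]
    - [0.95,[-0.001,0.001,0.09],0]
    - [0.95,[-0.001,0.001,0.092],0]
    - [0.95,[-0.001,0.001,0.092],0]
    - [0.7,[-0.001,0.001,0.092],0]
    - [0.6,[-0.001,0.001,0.092],0]
    - [0.55,[-0.001,0.001,0.092],0]
    - [0.5,[-0.001,0.001,0.092],0]
    - [0.48,[-0.001,0.001,0.092],0]
    - [0.48,[-0.001,0.001,0.092],0]
    - [0.48,[-0.001,0.001,0.092],0]
    - [0.48,[-0.001,0.001,0.092],0]

```text
clock: 11.15
eef_pos: [0.4699, -0.3135, 0.0033]
tool_rot: [3.138, 0.151, 0.001]
wrist_force: [0.2, 1.0, 1.7]
gripper_width: 0.481
grasp_force: 6.4
```

```bash
python3 - <<'E'
from h import *
T=cam("top");S=cam("scene"); k=5
out=[]
for C in(S,T):
    c=proj(C,(.5,-.31,.01)).astype(int); out.append(cv2.resize(C[0][c[1]-55:c[1]+55,c[0]-55:c[0]+55],(400,400),interpolation=cv2.INTER_CUBIC)); print(c-55)
cv2.imwrite("pics/t1.png",cv2.convertScaleAbs(np.hstack(out),alpha=1.4)[:,:,::-1])
E
```

```text
[322 283]
[365 169]
```

View pics/t1.png

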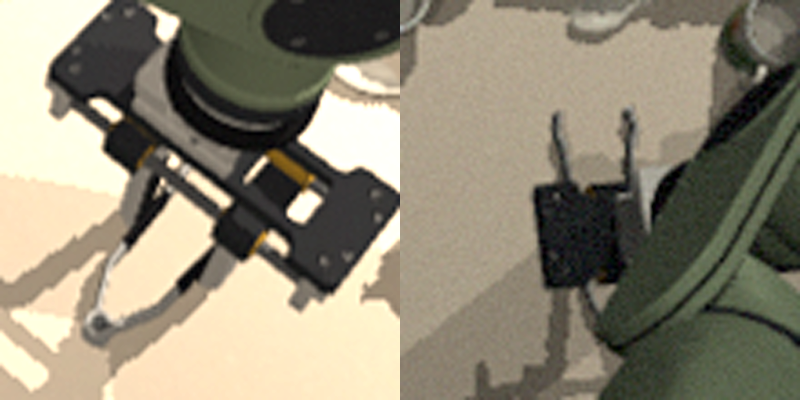

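The tongs are half-squeezed between the fingers at 6.4 N. I lift them, then measure the tips and hinge relative to the tool.

Call:
send_rows:
  rows:
    - [0.48,[0,0,-0.005],0]
    - [0.48,[0,0,-0.015],0]
    - [0.48,[0,0,-0.035],0]
    - [0.48,[0,0,-0.06],0]
    - [0.48,[0,0,-0.08],0]
    - [0.48,[0,0,-0.09],0]
    - [0.48,[0,0,-0.09],0]
    - [0.48,[0,0,-0.09],0]

```text
clock: 12.05
eef_pos: [0.4691, -0.313, 0.0926]
tool_rot: [-3.137, -0.151, 0.001]
wrist_force: [-0.5, 0.1, -1.5]
gripper_width: 0.481
grasp_force: 5.9
```

```bash
python3 - <<'E'
from h import *
T=cam("top");S=cam("scene")
print("before lift: tips",ray(T,407.9,199.5,.012),ray(T,428,199.5,.012),"hinge",ray(S,348.7,372.9,.012))
delta([.444,-.024,.08],-90)
out=[];
for C in(S,T):
    c=proj(C,(.5,-.31,.1)).astype(int); out.append(cv2.resize(C[0][c[1]-55:c[1]+55,c[0]-55:c[0]+55],(400,400),interpolation=cv2.INTER_CUBIC)); print(c-55)
    print([proj(C,p).round(1) for p in((.557,-.276,.1),(.562,-.335,.1),(.402,-.319,.1))])
cv2.imwrite("pics/t2.png",cv2.convertScaleAbs(np.hstack(out),alpha=1.4)[:,:,::-1])
E
```

```text
before lift: tips [ 0.5665316  -0.27840634  0.012     ] [ 0.56776507 -0.33287967  0.012     ] hinge [ 0.3986967 -0.3212208  0.012    ]
gp [ 0.4686 -0.3125  0.1104] closing -84.5 shift [ 0.0032 -0.2895  0.031 ] twist 5.5
[330 263]
[array([390.6, 291.1]), array([415.3, 309.1]), array([355.6, 352.7])]
[377 164]
[array([418.1, 196.9]), array([441.7, 195.5]), array([438.2, 260.2])]
```

View pics/t2.png

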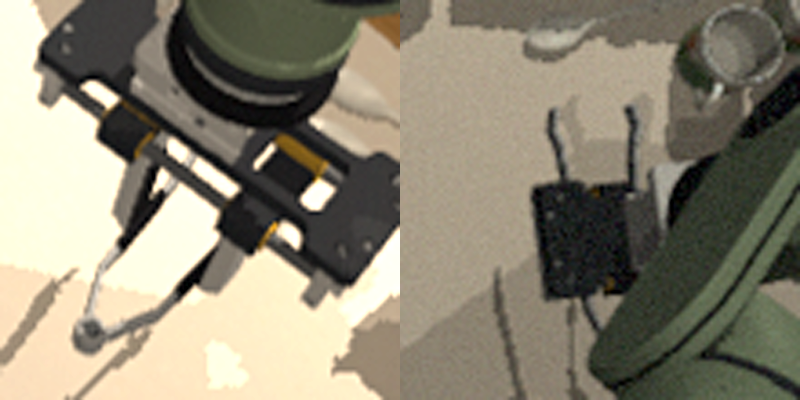

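The tongs lie along the tool's x axis at yaw of about 5.5°, with their origin within 2 mm of the TCP. Now I go above the tealight.

Call:
send_rows:
  rows:
    - [0.48,[0,-0.01,0],0]
    - [0.48,[0.0005,-0.03,0],1]
    - [0.48,[0.001,-0.055,0],1.5]
    - [0.48,[0.0015,-0.085,0],2]
    - [0.48,[0.002,-0.115,0],2.5]
    - [0.48,[0.002,-0.145,0],3]
    - [0.48,[0.0025,-0.175,0],3.5]
    - [0.48,[0.003,-0.205,0],4]
    - [0.48,[0.003,-0.235,0],4.5]
    - [0.48,[0.0035,-0.26,0],5]
    - [0.48,[0.0037,-0.278,0.005],5.5]
    - [0.48,[0.0037,-0.286,0.012],5.5]
    - [0.48,[0.0037,-0.289,0.02],5.5]
    - [0.48,[0.0037,-0.289,0.03],5.5]
    - [0.48,[0.0037,-0.289,0.03],5.5]
    - [0.48,[0.0037,-0.289,0.03],5.5]

```text
clock: 13.75
eef_pos: [0.4452, -0.0259, 0.0625]
tool_rot: [-3.141, 0.002, 0.002]
wrist_force: [-0.3, -0.8, -0.6]
gripper_width: 0.48
grasp_force: 5.9
```

```bash
python3 - <<'E'
from h import *
T=cam("top");S=cam("scene")
delta([.4446,-.0246,.006+.0188],-90)
out=[];
for C in(S,T):
    c=proj(C,(.53,-.025,.03)).astype(int); out.append(cv2.resize(C[0][c[1]-40:c[1]+40,c[0]-40:c[0]+40],(400,400),interpolation=cv2.INTER_CUBIC)); print(c-40)
    print([proj(C,p).round(1) for p in((.5326,.003,.076),(.5326,-.052,.076),(.5326,-.0246,.015))])
cv2.imwrite("pics/t3.png",cv2.convertScaleAbs(np.hstack(out),alpha=1.4)[:,:,::-1])
E
```

```text
gp [ 0.4459 -0.026   0.082 ] closing -90.1 shift [-0.0013 -0.0014  0.0572] twist -0.1
[256 204]
[array([290.8, 225.5]), array([306.7, 239.3]), array([297.3, 247.8])]
[274 169]
[array([305.4, 205.7]), array([327. , 206.1]), array([314.4, 209.6])]
```

View pics/t3.png

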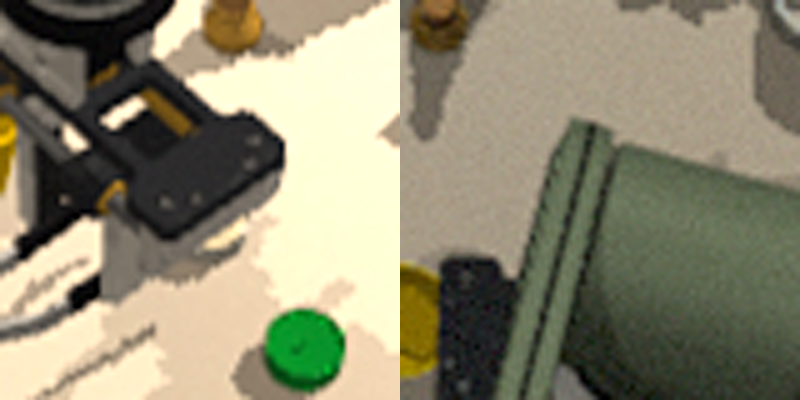

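Both views are occluded here: the tealight's edge shows at about scene (300,250) below the gripper. I descend by dead reckoning in guarded stages.

Call:
send_rows:
  rows:
    - [0.48,[-0.001,-0.001,0.01],0]
    - [0.48,[-0.001,-0.001,0.02],0]
    - [0.48,[-0.001,-0.001,0.03],0]
    - [0.48,[-0.001,-0.001,0.038],0]
    - [0.48,[-0.001,-0.001,0.044],0]
    - [0.48,[-0.001,-0.001,0.046],0]
    - [0.48,[-0.001,-0.001,0.046],0]

```text
clock: 14.55
eef_pos: [0.4443, -0.0242, 0.0166]
tool_rot: [-3.141, -0.0, 0.001]
wrist_force: [-0.8, -0.4, -1.5]
gripper_width: 0.48
grasp_force: 5.9
```

Call:
send_rows:
  rows:
    - [0.48,[0,0,0.004],0]
    - [0.48,[0,0,0.008],0]
    - [0.48,[0,0,0.011],0]
    - [0.48,[0,0,0.012],0]
    - [0.48,[0,0,0.012],0]
    - [0.48,[0,0,0.012],0]

```text
clock: 15.15
eef_pos: [0.4446, -0.0243, 0.0051]
tool_rot: [3.142, 0.0, 0.0]
wrist_force: [0.3, 0.4, 0.4]
gripper_width: 0.481
grasp_force: 5.9
```

Call:
send_rows:
  rows:
    - [0.46,[0,0,0],0]
    - [0.44,[0,0,0],0]
    - [0.43,[0,0,0],0]
    - [0.42,[0,0,0],0]
    - [0.41,[0,0,0],0]
    - [0.4,[0,0,0],0]
    - [0.38,[0,0,0],0]
    - [0.35,[0,0,0],0]
    - [0.3,[0,0,0],0]
    - [0.2,[0,0,0],0]
    - [0.2,[0,0,0],0]
    - [0.2,[0,0,0],0]
    - [0.2,[0,0,0],0]

```text
clock: 16.45
eef_pos: [0.4445, -0.0243, 0.0051]
tool_rot: [3.142, 0.0, -0.0]
wrist_force: [-0.8, -0.8, -0.3]
gripper_width: 0.405
grasp_force: 29.9
```

The opening of 0.405 is what a 39 mm item between the tips should give. I lift it.

Call:
send_rows:
  rows:
    - [0.2,[0,0,-0.003],0]
    - [0.2,[0,0,-0.01],0]
    - [0.2,[0,0,-0.02],0]
    - [0.2,[0,0,-0.035],0]
    - [0.2,[0,0,-0.055],0]
    - [0.2,[0,0,-0.075],0]
    - [0.2,[0,0,-0.095],0]
    - [0.2,[0,0,-0.115],0]
    - [0.2,[0,0,-0.125],0]
    - [0.2,[0,0,-0.13],0]
    - [0.2,[0,0,-0.13],0]
    - [0.2,[0,0,-0.13],0]
    - [0.2,[0,0,-0.13],0]
    - [0.2,[0,0,-0.13],0]

```text
clock: 17.85
eef_pos: [0.4438, -0.0241, 0.1341]
tool_rot: [-3.141, 0.0, 0.003]
wrist_force: [1.2, -0.2, -0.8]
gripper_width: 0.407
grasp_force: 29.9
```

```bash
python3 - <<'E'
from h import *
delta([.4185,.2095,.135+.0188],-90)
E
```

```text
gp [ 0.4439 -0.0241  0.1529] closing -90.0 shift [-0.0254 -0.2336 -0.0007] twist -0.0
```

Call:
send_rows:
  rows:
    - [0.2,[-0.001,-0.007,0],0]
    - [0.2,[-0.002,-0.02,0],0]
    - [0.2,[-0.004,-0.04,0],0]
    - [0.2,[-0.007,-0.06,0],0]
    - [0.2,[-0.009,-0.08,0],0]
    - [0.2,[-0.011,-0.1,0],0]
    - [0.2,[-0.013,-0.12,0],0]
    - [0.2,[-0.015,-0.14,0],0]
    - [0.2,[-0.017,-0.16,0],0]
    - [0.2,[-0.02,-0.18,0],0]
    - [0.2,[-0.022,-0.2,0],0]
    - [0.2,[-0.024,-0.215,0],0]
    - [0.2,[-0.025,-0.226,0],0]
    - [0.2,[-0.0255,-0.232,0],0]
    - [0.2,[-0.0255,-0.234,0],0]
    - [0.2,[-0.0255,-0.234,0],0]
    - [0.2,[-0.0255,-0.234,0],0]
    - [0.2,[-0.0255,-0.234,0],0]
    - [0.2,[-0.0255,-0.234,0],0]

```text
clock: 19.75
eef_pos: [0.4191, 0.2093, 0.1351]
tool_rot: [3.142, -0.001, 0.0]
wrist_force: [-0.1, -0.6, -0.5]
gripper_width: 0.409
grasp_force: 29.9
```

```bash
python3 - <<'E'
from h import *
T=cam("top");S=cam("scene")
out=[];
for C in(S,T):
    k=5;I=cv2.resize(C[0],None,fx=k,fy=k,interpolation=cv2.INTER_CUBIC)
    for z,rd in((.078,.03),(.145,.0195)):
        q=np.array([proj(C,(.5065+rd*np.cos(a),.2095+rd*np.sin(a),z)) for a in np.linspace(0,6.28,60)])
        cv2.polylines(I,[np.int32((q+.5)*k)],True,(255,0,0),1)
    c=np.int32(proj(C,(.5,.21,.1))*k); out.append(I[c[1]-200:c[1]+200,c[0]-200:c[0]+200])
cv2.imwrite("pics/f.png",cv2.convertScaleAbs(np.hstack(out),alpha=1.4)[:,:,::-1])
E
```

```text
(no output)
```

View pics/f.png

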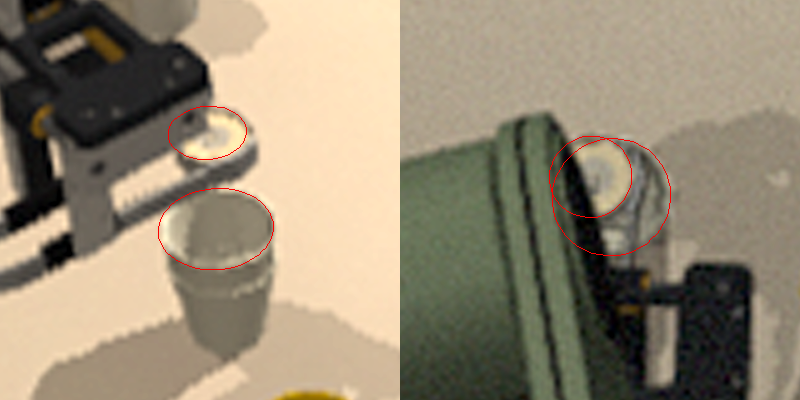

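The tealight sits in the tongs, level, within a few mm of the cup axis and about 57 mm above the rim. The nest is intact, so I hand it in.

```bash
python3 -c "
from h import *
s=r.read_state(); print(abs(s['dq']).max(),s['grasp_force']); print(r.job_done())"
```

```text
0.001991985889343159 29.91797626018524
the job is handed in; nothing more can be done
None
```

I handed the job in at about 20 s, with the cups nested and released, and the tealight held level in the tongs about 57 mm above the rim, within a few mm of the cup axis; the hand-in returned no verdict.

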